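Close the crayon tin and raise its outer lid for the packing slip

TASK

The crayon tin has a double lid that stands nested on the table beside it. Lift both lids together by the inner lid's tall knob, lower them gently onto the open tin so that the inner lid closes it, and let go of the knob; then take the outer lid alone by its collar, raise it until it is wholly above the knob, and finish while still holding it there, level and still over the tin, so that a packing slip can be laid on the inner lid, which stays seated and undisturbed. The lids are thin plastic: grip lightly and do not press hard, and leave the tin and the other things where they stand.

Things in the scene. Friction and masses are not known exactly. Their poses are not given: they have to be found in the camera images.
- tin_mouth (a point): Centre of the mouth of the open crayon tin, in the plane of its rim; z up. Plain metal cylinder, 118 mm outside, 112 mm inside, 100 mm high, about 0.9 kg, standing loose on the table, filled with short crayons that end 24 mm below the rim. The lids fit in any yaw.
- tin: The same tin; origin at the centre of its underside. The lids must not be pressed or dropped onto it with more than 40 N: lower them until they rest, letting them fall more than 5 mm is too hard.
- knob (a point): Grip point on the axis of the inner lid's knob, 11 mm below the knob's top; z up along the knob. The knob is a plain round post, 20 mm across, that rises 62 mm above the inner lid's flange. This point is 69 mm above the lid's underside, and 55 mm above the tin's rim when the lid is seated.
- inner_lid: Grey plastic inner lid, round, about 0.13 kg; origin at the centre of its underside. A plug 14 mm deep (104 mm across, tapered to 90 mm at its foot) enters the tin, a flange 123 mm across, 4 mm thick, rests on the tin's rim; the knob is part of it. At the start the plug stands on the table. Thin: cracks if gripped with more than 25 N (each finger).
- collar (a point): Grip point on the axis of the outer lid's collar, 6 mm below the collar's top; z up. The collar is an upright tube on the lid's plate, 44 mm outside, 36 mm inside, 26 mm high, round a central hole. Nested, the knob sticks up freely through it, 32 mm above its top, and this point is 27 mm below point knob. Raised 76 mm from there, the skirt is level with the knob's top.
- outer_lid: Grey plastic outer lid, round, about 0.12 kg; origin at the centre of its skirt's lower edge, 38 mm below point collar. Plate 136 mm across, 4 mm thick, with a skirt round its edge, 130 mm inside. Nested, the plate lies loose on the inner lid's flange, held by its weight alone. Thin: cracks if gripped with more than 25 N (each finger).
- notebooks: Bystander: stack of notebooks, 150 x 210 x 44 mm, origin under its centre. Leave alone.
- tape: Bystander: empty roll of parcel tape standing on its flat side, 90 mm across, 48 mm high, origin under its centre. Leave alone.
- stapler: Bystander: black stapler, 140 x 36 x 56 mm, origin under its centre. Leave alone.
- marker_carton: Bystander: low open cardboard carton of markers, 220 x 150 x 70 mm, origin under its centre. Leave alone.
Not all that is in view belongs to the job. Leave any red look-alike of the outer_lid alone. What is shaped like the inner_lid but orange is not meant.

How it is judged:
By the outcome, as a careful person would: the job done as asked, in the order asked, and still so for the second after the job is handed in, while the arm keeps its last pose, push and grip.
It also fails if it takes over 54 s, if anything falls off the work surface, if the arm or the gripper's body presses on something with over 40 N, if the wrist force passes 120 N, or if a joint passes its speed limit or range.

ROBOT

A 6-joint arm with a two-finger parallel gripper is mounted at the origin on the work surface. World frame = base frame: x ahead of the robot, y to its left, z up, the work surface at z = 0. Lengths are in m, angles in rad, forces in N, time in s.
With the tool pointing down it reaches from about 0.35 to 0.975 m from the base axis. Payload 4.9 kg.
Tool frame: the origin (TCP) lies at the very end of the fingers, on their centre line; the grasp point (between the pads) lies 19 mm behind it; x points along the fingers, y is the direction in which the jaws open and shut, and the axes are right-handed (so a half turn about x gives the same grasp; the last joint's range is limited). The gripper opens to 85 mm and grips with 20 to 120 N. Pads are 22 mm wide; open, the fingers measure 114 mm over their backs; the gripper's body (76 mm by 85 mm) begins 54 mm behind the grasp point. The pads swing forward as they close: fully open they stand 13 mm farther back than shut.
Start: joints at [-1.442, 0.053, 1.613, -0, 1.476, -0.119], TCP at [0.153, -0.606, 0.231] pointing down, gripper open.
Joint ranges: [-3.01, 3.01], [-1.01, 2.22], [0.06, 2.58], [-1.02, 4.17], [0.09, 2.62], [-3.14, 3.14]. Speed limits (rad/s): [2.57, 2.57, 3.14, 3.14, 3.14, 3.14].

INTERFACE

Orientations are given as a rotation vector (axis times angle).
In Python, from station import ctrl, get_image, calibration, finish_job, search_frame, cut_out, mark_of gives the robot as it stands. The module is installed in compiled form; this text tells all that it offers.
- The arm moves only by the tool arm_command, never from a script. Its argument "plan" is a list that holds one entry, the list of rows, each a list of 7 numbers: the shift along the tool's x, y, z in m, then the turn, a rotation vector about the tool's x, y, z in degrees, then the finger opening in m, from 0 to 0.0854. A call has 1 to 20 rows; each row shifts and turns the pose as measured when the row begins, along the tool's axes as they then stand; what a row does not reach is not made up. A row lasts 1/12 s, in which the tool goes at most 41.7 mm and 7.16 degrees, less where a joint would pass 70% of its speed; a pose out of reach is approached as far as the arm can. A call with a gripper value outside its range is refused whole. The fingers move at their own pace and stop on an object; "squeeze" is the grip in N (left out, the last holds). Time passes only in rows, so rows that do not move let the fingers close. It gives the time, the measured TCP pose, the force and the opening at its end, in the units of the state.
- ctrl.get_obs(): the state, without advancing time (a new reading comes with each control period).
- get_image(name): name is "scene" or "top" or "wrist"; returns the picture (384x512x3 uint8, red, green, blue); there is no depth.
- calibration(name): a dict with "fx", "fy", "cx", "cy" (pixels), "cam_to_world" (4x4, takes a point from camera to world coordinates); the wrist camera has in their place "hand_eye" (4x4, takes a point from camera to tool coordinates, whose origin is the TCP and whose axes are the tool frame's). Camera axes: x right, y down, z forward; pixel columns grow to the right and rows downward; lengths in m; the calibration is good to about 2 mm. A picture is of the moment at which its call begins: read the wrist's pose just before it. calibration takes no time and is no camera call.
- finish_job(): hands the job in, once; it reports no verdict.
Trained networks look in the newest picture that a camera, given by its name, has taken for a name from the list of things; names that differ only in an ending like _2 or _b are one class to them, and where a whole thing is asked for, a point or a joint stands for the part that bears it (a point fixed in the world has none). Each returns a list of dicts, best first, with "conf" (0 to 1); they miss things now and then, are a little off and sometimes report something else, mostly with a low value. They report only what shows in the picture. A call takes as long as a camera call. They do not tell look-alikes from the thing itself.
- search_frame(camera, thing): "at" ([x, y, z] in m, in the coordinates of the camera as it stood for that picture, good to about 4 mm: the middle of the surface that is visible of it).
- cut_out(camera, thing): "mask" (384x512 bool, what is visible of it).
- mark_of(camera, thing): "at" ([x, y, z] in m, in the coordinates of the camera as it stood for that picture, good to about 4 mm: a listed point, or the origin of a listed thing).
The state is a dict: "t": time; "q": joint angles; "dq": joint speeds; "effort": joint torques, N m; "tool_pos": TCP position; "tool_rot": TCP orientation; "contact_force": force on the tool from outside, world axes, zero at the start; "wrist_torque": the same for the moment, N m; "opening": finger opening in m.
Only numpy, scipy, OpenCV 4.12 (cv2) and the standard library are available. Lean on these libraries where they do the work, as an engineer would, in place of code of your own. Each camera call takes 0.05 s, during which the arm holds its last target. There are 200 camera calls.

## Working session

There is one attempt and no reset: what is moved stays moved. The work goes in short steps, Python scripts to look and compute and a tool call to move; the robot and the scene stay as the last step left them, time stands still between calls to the robot, and variables do not carry over. Pictures are saved under pics/ and viewed, about 8 in all and at most 12, crops included, and the job is handed in when it is done.

Besides the shell and the picture viewer there is one more tool, called after "Request:" in YAML: its name, and indented under it one key for each argument. arm_command: Moves the arm, as the interface text tells. Its arguments: {"type":"object","properties":{"plan":{"type":"array","items":{"type":"array","items":{"type":"array","items":{"type":"number"}}}},"squeeze":{"type":"number"}},"required":["plan"]}

```bash
mkdir -p pics; cat > h.py <<'E'
import numpy as np, cv2
from scipy.spatial.transform import Rotation as R
from station import ctrl,get_image,calibration,search_frame,cut_out,mark_of,finish_job
np.set_printoptions(precision=4,suppress=True)
def toolT():
    o=ctrl.get_obs();T=np.eye(4);T[:3,:3]=R.from_rotvec(o['tool_rot']).as_matrix();T[:3,3]=o['tool_pos'];return T
def snap(name):
    T=toolT();im=get_image(name);c=calibration(name)
    M=T@c['hand_eye'] if name=='wrist' else c['cam_to_world']
    return im,c,M
def w(M,p): return (M@np.r_[p,1])[:3]
def px(c,p): return np.array([c['fx']*p[0]/p[2]+c['cx'],c['fy']*p[1]/p[2]+c['cy']])
def proj(c,M,p): return px(c,w(np.linalg.inv(M),p))
def save(im,n): cv2.imwrite(f'pics/{n}.png',im[:,:,::-1])
E
python3 - <<'E'
from h import *
ims=[]
for n in ['top','scene']:
    im,c,M=snap(n); save(im,n+'0')
    print(n,M[:3,3],c['fx'])
    for t in ['tin_mouth','knob','collar','inner_lid','outer_lid','tin']:
        for d in mark_of(n,t)[:4]: print(t,round(d['conf'],2),w(M,d['at']),px(c,d['at']))
o=ctrl.get_obs();print(o)
E
```

```text
top [ 0.4494 -0.1075  0.8929] 356.9303399337545
tin_mouth 0.95 [0.4611 0.2459 0.0998] [ 91.5532 243.875 ]
tin_mouth 0.26 [ 0.722  -0.2432  0.0022] [307.7449 147.5611]
knob 0.67 [ 0.5708 -0.2277  0.0705] [305.521  201.4622]
knob 0.64 [ 0.383  -0.2948  0.0647] [334.5031 284.428 ]
knob 0.56 [ 0.7214 -0.2413 -0.0015] [306.8189 148.1801]
collar 0.89 [ 0.5751 -0.2302  0.0443] [304.9549 201.3091]
collar 0.87 [ 0.4617 -0.0272  0.0429] [218.7549 246.9228]
inner_lid 0.62 [ 0.5708 -0.2333  0.0006] [303.6782 205.4617]
outer_lid 0.93 [ 0.466  -0.025  -0.0009] [219.603  245.4515]
outer_lid 0.7 [ 0.5708 -0.2282  0.0025] [301.7917 205.3191]
tin 0.82 [0.462  0.2466 0.0015] [109.1303 244.5069]
scene [ 0.9918 -0.4269  0.8059] 384.7216661334348
tin_mouth 0.86 [0.4662 0.2461 0.0994] [325.6782  92.9232]
knob 0.88 [ 0.3818 -0.2994  0.0695] [137.5784 181.2711]
knob 0.62 [ 0.569  -0.2342  0.0658] [205.0561 218.998 ]
collar 0.86 [ 0.4645 -0.0256  0.0351] [248.8564 155.5315]
collar 0.57 [ 0.5717 -0.2302  0.0408] [208.385  224.4911]
inner_lid 0.81 [ 0.3855 -0.2949  0.0003] [146.8332 197.6153]
inner_lid 0.62 [ 0.5708 -0.2293 -0.0003] [210.3226 232.8015]
inner_lid 0.33 [0.7214 0.2108 0.0005] [380.2989 177.9047]
outer_lid 0.9 [ 0.5747 -0.2301  0.003 ] [210.8339 233.4153]
outer_lid 0.9 [ 0.4635 -0.0306 -0.0022] [247.4947 165.2013]
tin 0.9 [ 0.4629  0.2465 -0.0017] [320.2041 118.9915]
{'t': 0.7, 'q': array([-1.442 ,  0.0527,  1.6128, -0.    ,  1.476 , -0.119 ]), 'dq': array([ 0.0022,  0.0015, -0.0007,  0.0013, -0.0015,  0.0011]), 'effort': array([ -0.0006, -39.3549, -37.0369,  -0.0002,   0.0005,  -0.    ]), 'tool_pos': array([ 0.1533, -0.6059,  0.2314]), 'tool_rot': array([ 2.0895,  0.2601, -2.0896]), 'contact_force': array([-0.0009, -0.5   , -0.2099]), 'wrist_torque': array([-0.0371,  0.0024,  0.0284]), 'opening': 0.08493867212264089}
```

```bash
python3 - <<'E'
from h import *
a=cv2.imread('pics/top0.png');b=cv2.imread('pics/scene0.png')
cv2.imwrite('pics/both.png',cv2.resize(np.vstack([a,b]),(0,0),fx=.78,fy=.78))
cv2.imwrite('pics/crop1.png',cv2.resize(b[130:280,100:300],(800,600)))
E
```

```text
(no output)
```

View pics/both.png

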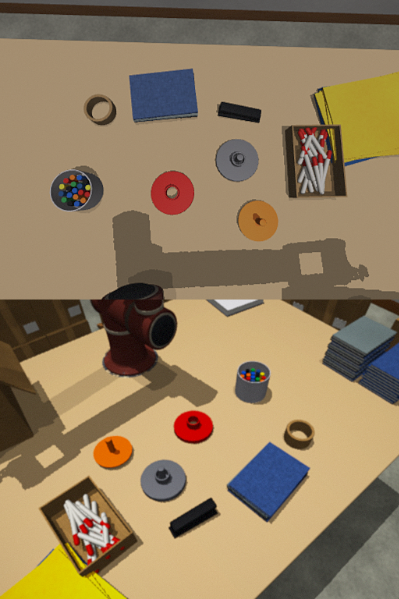

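View pics/crop1.png

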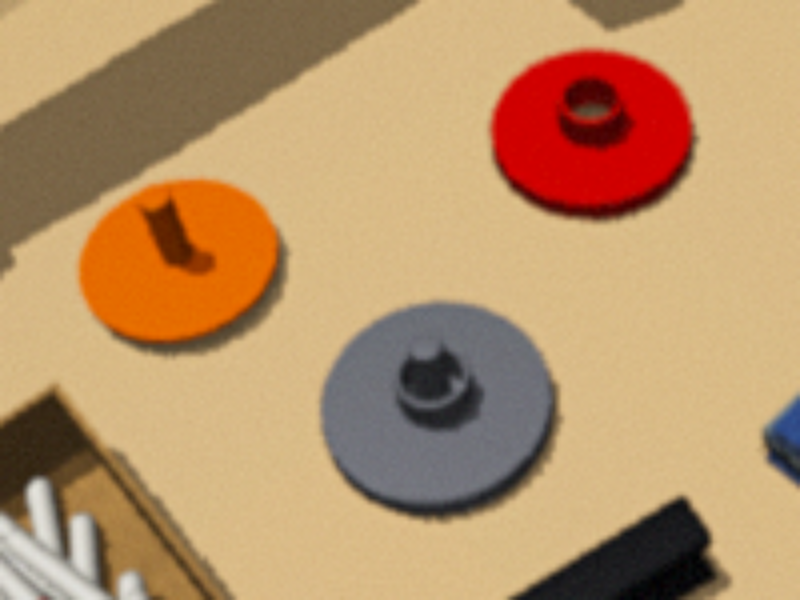

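Candidates in the scene view: grey nested lids at (210,228), a red outer look-alike at (248,160) and an orange inner look-alike at (142,193). The close crop confirms that the grey pair is the one, with the knob standing up through the collar. The tin is at (325,100). I'll work out the move to a spot above the grey lids and look from the wrist there.

```bash
cat >> h.py <<'E'
def to(p,yaw0=False):
    T=toolT();d=T[:3,:3].T@(np.array(p)-T[:3,3])
    # levelling turn: make tool x = -z world
    a=np.cross(T[:3,0],[0,0,-1]);rv=np.degrees(T[:3,:3].T@a)
    print('shift',d,'level turn deg',rv,'pos',T[:3,3])
E
python3 - <<'E'
from h import *
print(toolT());to([.572,-.230,.231]);print(calibration('wrist'))
E
```

```text
[[-0.      0.2453 -0.9694  0.1533]
 [-0.0001 -0.9694 -0.2453 -0.6059]
 [-1.      0.0001  0.0001  0.2314]
 [ 0.      0.      0.      1.    ]]
shift [ 0.0003 -0.2617 -0.4981] level turn deg [-0.      0.0032 -0.0059] pos [ 0.1533 -0.6059  0.2314]
{'fx': 267.67722223316485, 'fy': 267.67722223316485, 'cx': 250.93063187048878, 'cy': 189.30291610899604, 'hand_eye': array([[ 0.0007, -0.2735,  0.9619, -0.1419],
       [ 1.    ,  0.0004, -0.0006, -0.0006],
       [-0.0002,  0.9619,  0.2735, -0.0692],
       [ 0.    ,  0.    ,  0.    ,  1.    ]])}
```

Request:
arm_command:
  plan:
    - [[0,-0.0164,-0.0311,0,0,0,0.085],[0,-0.0164,-0.0311,0,0,0,0.085],[0,-0.0164,-0.0311,0,0,0,0.085],[0,-0.0164,-0.0311,0,0,0,0.085],[0,-0.0164,-0.0311,0,0,0,0.085],[0,-0.0164,-0.0311,0,0,0,0.085],[0,-0.0164,-0.0311,0,0,0,0.085],[0,-0.0164,-0.0311,0,0,0,0.085],[0,-0.0164,-0.0311,0,0,0,0.085],[0,-0.0164,-0.0311,0,0,0,0.085],[0,-0.0164,-0.0311,0,0,0,0.085],[0,-0.0164,-0.0311,0,0,0,0.085],[0,-0.0164,-0.0311,0,0,0,0.085],[0,-0.0164,-0.0311,0,0,0,0.085],[0,-0.0164,-0.0311,0,0,0,0.085],[0,-0.0164,-0.0311,0,0,0,0.085],[0,0,0,0,0,0,0.085],[0,0,0,0,0,0,0.085]]
  squeeze: 20

```text
t: 2.2
tool_pos: [0.5908, -0.2135, 0.2326]
tool_rot: [2.094, 0.248, -2.085]
contact_force: [-0.6, -1.5, -0.3]
opening: 0.0851
```

```bash
cat >> h.py <<'E'
def look(name,things,k=2):
    im,c,M=snap(name)
    for t in things:
        for d in mark_of(name,t)[:k]: print(t,round(d['conf'],2),w(M,d['at']),px(c,d['at']))
    return im,c,M
E
python3 - <<'E'
from h import *
im,c,M=look('wrist',['knob','collar','inner_lid','outer_lid'])
save(im,'w1');to([.572,-.230,.09]);print(toolT())
print(proj(c,M,[.572,-.230,.069]))
E
```

```text
knob 0.89 [ 0.5652 -0.2291  0.0671] [258.0687 198.101 ]
collar 0.68 [ 0.5684 -0.2282  0.0386] [257.2966 189.0728]
collar 0.56 [ 0.4575 -0.0285  0.0416] [ 93.5432 232.5437]
inner_lid 0.77 [ 0.5726 -0.2325 -0.0012] [260.1418 179.607 ]
inner_lid 0.64 [ 0.3818 -0.2926 -0.004 ] [266.449  296.4221]
outer_lid 0.96 [ 0.4597 -0.0258 -0.0017] [108.0318 218.5489]
outer_lid 0.68 [ 0.5714 -0.2296  0.0005] [258.0223 180.1949]
shift [0.1428 0.0088 0.0206] level turn deg [ 0.     -0.2082 -0.4046] pos [ 0.5892 -0.2157  0.2328]
[[ 0.0052  0.2361 -0.9717  0.5892]
 [-0.006  -0.9717 -0.2361 -0.2157]
 [-1.      0.0071 -0.0036  0.2328]
 [ 0.      0.      0.      1.    ]]
[260.2631 193.4607]
```

View pics/w1.png

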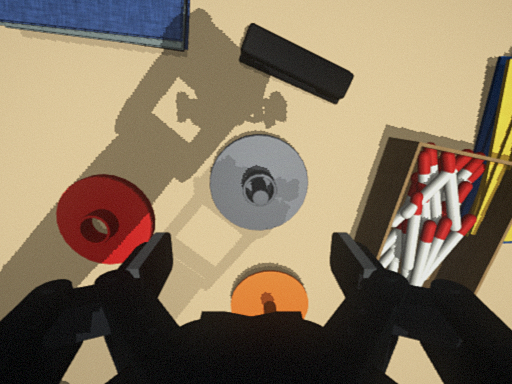

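Wrist view: grey lids centred at (259,181) with the knob top at about (261,197), red lid at (103,220), orange lid at (268,300) near the fingers, carton on the right. I'll refine the position with the plate's outline in three views, and the tin's with its rim.

```bash
cat >> h.py <<'E'
from scipy.optimize import least_squares
def discfit(mask,c,M,r,z,x0):
    """xy of a horizontal disc (radius r, height z) from the silhouette's hull"""
    k=max(cv2.findContours(mask.astype(np.uint8),cv2.RETR_EXTERNAL,cv2.CHAIN_APPROX_NONE)[0],key=cv2.contourArea)
    h=cv2.convexHull(k)
    (ex,ey),ax,ang=cv2.fitEllipse(h)
    a=np.linspace(0,2*np.pi,60)
    f=lambda p:cv2.fitEllipse(np.array([proj(c,M,[p[0]+r*np.cos(t),p[1]+r*np.sin(t),z]) for t in a],np.float32))[0]
    s=least_squares(lambda p:np.array(f(p))-[ex,ey],x0,diff_step=1e-3)
    e=cv2.fitEllipse(np.array([proj(c,M,[s.x[0]+r*np.cos(t),s.x[1]+r*np.sin(t),z]) for t in a],np.float32))
    return s.x,ax,e[1]
E
python3 - <<'E'
from h import *
for n in ['wrist','top','scene']:
    im,c,M=snap(n)
    for t,r,z,x0 in [('outer_lid',.068,.02,[.571,-.23]),('tin',.059,.1,[.463,.246])]:
        if n=='wrist' and t=='tin': continue
        for d in cut_out(n,t)[:3]:
            m=d['mask']; u=proj(c,M,[*x0,z]); ys,xs=np.nonzero(m)
            if np.hypot(xs.mean()-u[0],ys.mean()-u[1])<35: print(n,t,d['conf'],*discfit(m,c,M,r,z,x0))
to([.572,-.23,.09])
E
```

```text
wrist outer_lid 0.68 [ 0.5698 -0.2296] (96.76852416992188, 98.87855529785156) (96.50021362304688, 99.54227447509766)
top outer_lid 0.94 [ 0.5923 -0.2413] (28.688955307006836, 51.62115478515625) (53.69938278198242, 55.117820739746094)
top tin 0.6 [0.4626 0.2332] (55.58278274536133, 70.76355743408203) (52.424381256103516, 56.096675872802734)
scene outer_lid 0.58 [ 0.5754 -0.233 ] (52.314640045166016, 57.797550201416016) (50.596466064453125, 59.024227142333984)
scene tin 0.55 [0.4961 0.2072] (47.26675033569336, 55.631168365478516) (29.815420150756836, 44.38894271850586)
shift [0.1428 0.0094 0.0214] level turn deg [ 0.     -0.2215 -0.3936] pos [ 0.5898 -0.215   0.2328]
```

Request:
arm_command:
  plan:
    - [[0.014,0.0024,0.0057,0,-0.05,-0.1,0.085],[0.014,0.0024,0.0057,0,-0.05,-0.1,0.085],[0.014,0.0024,0.0057,0,-0.05,-0.1,0.085],[0.014,0.0024,0.0057,0,-0.05,-0.1,0.085],[0.014,0,0,0,0,0,0.06],[0.014,0,0,0,0,0,0.06],[0.014,0,0,0,0,0,0.06],[0.01,0,0,0,0,0,0.06],[0,0,0,0,0,0,0.06],[0,0,0,0,0,0,0.06]]

```text
t: 3.68
tool_pos: [0.5606, -0.2314, 0.1059]
tool_rot: [2.088, 0.258, -2.111]
contact_force: [-0.3, -0.6, 1.1]
opening: 0.0603
```

```bash
python3 - <<'E'
from h import *
im,c,M=look('wrist',['knob','collar','outer_lid'],1)
save(im,'w2')
for d in cut_out('wrist','outer_lid')[:1]: print(discfit(d['mask'],c,M,.068,.02,[.57,-.23]))
to([.570,-.2298,.054]);print(ctrl.get_obs()['opening'],ctrl.get_obs()['dq'])
E
```

```text
knob 0.6 [ 0.569  -0.2306  0.0693] [254.2019 202.8148]
collar 0.73 [ 0.4617 -0.027   0.0384] [  0.7279 250.9175]
outer_lid 0.88 [ 0.5678 -0.2341  0.0016] [257.3692 181.0699]
(array([ 0.4679, -0.0376]), (126.76838684082031, 151.49722290039062), (120.31844329833984, 156.836669921875))
shift [ 0.0547  0.0001 -0.0082] level turn deg [0.     0.3658 0.3445] pos [ 0.5624 -0.2319  0.1088]
0.06004349099115131 [-0.0002 -0.0021 -0.0041 -0.0006  0.0015 -0.    ]
```

View pics/w2.png

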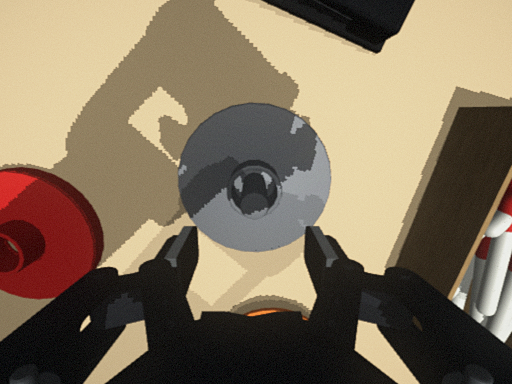

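Wrist view: lid disc centred at (254,177), knob top at about (255,205), fingers either side and clear. I'll correct by 8 mm and descend part way, slowly.

Request:
arm_command:
  plan:
    - [[0.002,0,-0.002,0,0.1,0.1,0.06],[0.004,0,-0.002,0,0.1,0.1,0.06],[0.004,0,-0.002,0,0.1,0.1,0.06],[0.004,0,-0.002,0,0,0,0.06],[0.003,0,0,0,0,0,0.06],[0,0,0,0,0,0,0.06],[0,0,0,0,0,0,0.06]]

```text
t: 4.52
tool_pos: [0.5733, -0.2304, 0.0933]
tool_rot: [2.098, 0.247, -2.089]
contact_force: [0.0, 0.7, -0.3]
opening: 0.06
```

```bash
python3 - <<'E'
from h import *
im,c,M=look('wrist',['knob','outer_lid'],1)
for d in cut_out('wrist','outer_lid'):
    m=d['mask'];ys,xs=np.nonzero(m)
    if abs(xs.mean()-255)<50: print(discfit(m,c,M,.068,.02,[.57,-.23]))
to([.570,-.2298,.054])
E
```

```text
knob 0.93 [ 0.569  -0.229   0.0702] [248.2344 227.2001]
outer_lid 0.91 [ 0.4625 -0.0285  0.0033] [ 20.2461 253.2088]
(array([ 0.57  , -0.2298]), (152.41748046875, 159.3290252685547), (153.42726135253906, 161.0018768310547))
shift [ 0.0398 -0.0018  0.0033] level turn deg [-0.     -0.2546 -0.25  ] pos [ 0.5734 -0.2306  0.0938]
```

Request:
arm_command:
  plan:
    - [[0.005,-0.0005,0.001,0,-0.1,-0.1,0.06],[0.006,-0.0005,0.001,0,-0.1,-0.1,0.06],[0.006,-0.0005,0.0005,0,0,0,0.06],[0.006,0,0,0,0,0,0.06],[0.006,0,0,0,0,0,0.06],[0.004,0,0,0,0,0,0.06],[0.002,0,0,0,0,0,0.06],[0,0,0,0,0,0,0.06],[0,0,0,0,0,0,0.06]]
  squeeze: 20

```text
t: 5.47
tool_pos: [0.5696, -0.2295, 0.054]
tool_rot: [2.095, 0.251, -2.096]
contact_force: [0.4, -0.5, 0.2]
opening: 0.0601
```

```bash
python3 - <<'E'
from h import *
to([.570,-.2298,.054]);o=ctrl.get_obs();print(o['contact_force'],o['opening'])
E
```

```text
shift [-0.      0.0004 -0.0004] level turn deg [0.     0.0431 0.0414] pos [ 0.5696 -0.2295  0.054 ]
[ 0.4263 -0.5114  0.2457] 0.0600948404587556
```

Request:
arm_command:
  plan:
    - [[0,0,0,0,0,0,0.04],[0,0,0,0,0,0,0.03],[0,0,0,0,0,0,0.022],[0,0,0,0,0,0,0.015],[0,0,0,0,0,0,0.015],[0,0,0,0,0,0,0.015],[0,0,0,0,0,0,0.015],[0,0,0,0,0,0,0.015],[0,0,0,0,0,0,0.015],[0,0,0,0,0,0,0.015]]
  squeeze: 20

```text
t: 6.3
tool_pos: [0.57, -0.2298, 0.0547]
tool_rot: [2.096, 0.25, -2.095]
contact_force: [0.6, 0.0, -1.4]
opening: 0.0193
```

Request:
arm_command:
  plan:
    - [[-0.002,0,0,0,0,0,0.015],[-0.003,0,0,0,0,0,0.015],[-0.004,0,0,0,0,0,0.015],[-0.005,0,0,0,0,0,0.015],[-0.005,0,0,0,0,0,0.015],[-0.005,0,0,0,0,0,0.015],[-0.005,0,0,0,0,0,0.015],[-0.003,0,0,0,0,0,0.015],[0,0,0,0,0,0,0.015],[0,0,0,0,0,0,0.015],[0,0,0,0,0,0,0.015]]

```text
t: 7.22
tool_pos: [0.5696, -0.2294, 0.0901]
tool_rot: [2.095, 0.25, -2.096]
contact_force: [1.1, 1.0, -3.2]
opening: 0.0188
```

```bash
python3 - <<'E'
from h import *
im,c,M=look('wrist',['knob','outer_lid'],1)
save(im,'w3')
to([.570,-.2298,.240]);o=ctrl.get_obs();print(o['contact_force'],o['opening'])
E
```

```text
knob 0.71 [ 0.5666 -0.2271  0.1079] [246.4983 256.5595]
outer_lid 0.94 [ 0.4617 -0.0276 -0.0025] [ 23.9601 248.4098]
shift [-0.1503  0.0005 -0.0004] level turn deg [-0.      0.043   0.0504] pos [ 0.5693 -0.2293  0.0897]
[ 0.5057  0.0255 -3.2939] 0.019143216732918272
```

View pics/w3.png

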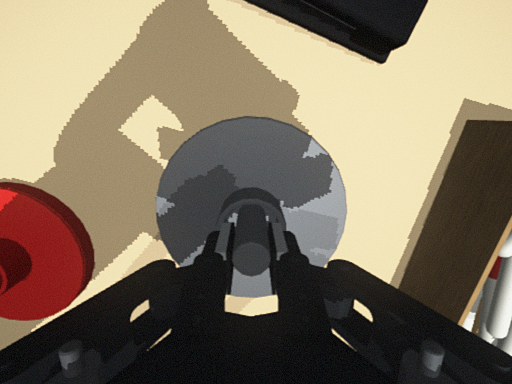

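Lifted cleanly: the force change is about 3 N for the pair, and the lids hang level with the collar round the knob at (250,215). Next I'll raise and stop short of the tin so the wrist camera can see its mouth.

Request:
arm_command:
  plan:
    - [[-0.005,-0.004,0,0,0,0,0.015],[-0.009,-0.008,0,0,0,0,0.015],[-0.012,-0.013,0.0005,0,0,0,0.015],[-0.012,-0.018,0.0005,0,0,0,0.015],[-0.012,-0.022,0.0005,0,0,0,0.015],[-0.012,-0.023,0.0005,0,0,0,0.015],[-0.012,-0.023,0.0005,0,0,0,0.015],[-0.012,-0.023,0.0005,0,0,0,0.015],[-0.012,-0.023,0.0005,0,0,0,0.015],[-0.012,-0.023,0.0005,0,0,0,0.015],[-0.009,-0.023,0.0005,0,0,0,0.015],[-0.005,-0.023,0.0005,0,0,0,0.015],[0,-0.023,0.0005,0,0,0,0.015],[0,-0.022,0.0005,0,0,0,0.015],[0,-0.019,0.0005,0,0,0,0.015],[0,-0.015,0.0005,0,0,0,0.015],[0,-0.011,0.0005,0,0,0,0.015],[0,-0.007,0,0,0,0,0.015],[0,-0.003,0,0,0,0,0.015],[0,0,0,0,0,0,0.015]]

```text
t: 9.03
tool_pos: [0.475, 0.1102, 0.234]
tool_rot: [2.107, 0.26, -2.084]
contact_force: [-0.5, -0.1, -2.0]
opening: 0.0192
```

Request:
arm_command:
  plan:
    - [[0,0,0,0,0,0,0.015],[0,0,0,0,0,0,0.015],[0,0,0,0,0,0,0.015]]

```text
t: 9.28
tool_pos: [0.4752, 0.1093, 0.2343]
tool_rot: [2.108, 0.258, -2.084]
contact_force: [0.1, -1.0, -2.3]
opening: 0.0191
```

```bash
python3 - <<'E'
from h import *
for n in ['wrist','top','scene']:
    im,c,M=look(n,['tin_mouth','tin','knob','outer_lid'],2)
    print(n,proj(c,M,[.463,.246,.1]))
    if n!='top':save(im,'a_'+n)
to([.463,.246,.215]);o=ctrl.get_obs();print(o['contact_force'],o['opening'],o['q'])
E
```

```text
tin_mouth 0.93 [0.4586 0.2536 0.0986] [115.3366 165.0118]
tin 0.89 [0.4622 0.2496 0.0003] [152.9791 151.0328]
knob 0.76 [0.4737 0.1108 0.2508] [248.6313 252.7254]
outer_lid 0.95 [ 0.4596 -0.025   0.001 ] [338.451  197.6934]
outer_lid 0.55 [0.4738 0.1103 0.1823] [250.4106 209.0634]
wrist [122.4521 162.9403]
tin_mouth 0.52 [0.722  0.2112 0.0021] [131.5257 143.0022]
knob 0.77 [ 0.3822 -0.2928  0.0656] [333.7158 284.7997]
knob 0.52 [0.4765 0.1122 0.2483] [130.3406 234.8443]
outer_lid 0.72 [0.4762 0.1104 0.1842] [142.3312 236.6443]
outer_lid 0.6 [ 0.4633 -0.0263  0.0018] [219.9952 246.5092]
top [ 91.5513 243.0095]
tin_mouth 0.9 [0.4652 0.2524 0.0974] [326.9167  92.338 ]
tin 0.67 [ 0.46    0.2473 -0.0028] [319.6615 118.6098]
knob 0.92 [ 0.381  -0.298   0.0712] [137.7506 180.3469]
knob 0.4 [0.4771 0.1076 0.2439] [295.4943  71.5623]
outer_lid 0.9 [0.4777 0.1105 0.1841] [294.6135  91.6033]
outer_lid 0.88 [ 0.4617 -0.0314 -0.0036] [246.8487 165.2741]
scene [324.8672  92.1698]
shift [ 0.0201 -0.1351 -0.0206] level turn deg [ 0.     -0.6916  0.2104] pos [0.475  0.1098 0.2343]
[ 0.1283  0.96   -1.6729] 0.01901547901179378 [ 0.0711 -0.2966  1.9272  0.0057  1.4997  1.4003]
```

View pics/a_wrist.png

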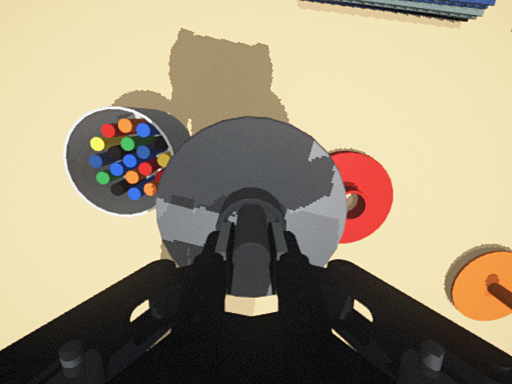

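Wrist view: the open tin's white rim spans x from 65 to about 175 and y 106-216, partly behind the held lids. I'll fit the rim circle.

```bash
cat > rim.py <<'E'
from h import *
def rim(im,c,M,g,r=.0575,z=.1,tol=5):
    hsv=cv2.cvtColor(im,cv2.COLOR_RGB2HSV)
    p=np.array(g,float)
    best=None
    iM=np.linalg.inv(M)
    ys,xs=np.nonzero((hsv[...,1]<28)&(hsv[...,2]>185))
    d=np.c_[(xs-c['cx'])/c['fx'],(ys-c['cy'])/c['fy'],np.ones(len(xs))]@M[:3,:3].T
    o=M[:3,3];P=(o+d*((z-o[2])/d[:,2])[:,None])[:,:2]
    for tl in [.010,.006,.004]:
        k=abs(np.hypot(*(P-p).T)-r)<tl
        s=least_squares(lambda q:np.hypot(*(P[k]-q[:2]).T)-q[2],[*p,r],loss='soft_l1',f_scale=.001)
        p=s.x[:2]
    return s.x,k.sum(),np.std(s.fun)
E
python3 - <<'E'
from rim import *
for n in ['wrist','scene','top']:
    im,c,M=snap(n);print(n,rim(im,c,M,[.463,.248]))
save(im,'a_top')
b=cv2.imread('pics/top0.png');c=calibration('top')
print('top0',rim(b[:,:,::-1].copy(),c,c['cam_to_world'],[.463,.248]))
E
```

```text
wrist (array([0.4609, 0.2491, 0.057 ]), np.int64(673), np.float64(0.000907970621654649))
scene (array([0.459 , 0.2509, 0.0574]), np.int64(2), np.float64(2.4795728543330897e-08))
top (array([0.463 , 0.248 , 0.0575]), np.int64(0), np.float64(nan))
top0 (array([-2.6888, 38.271 ,  0.0575]), np.int64(0), np.float64(nan))
  ret = _var(a, axis=axis, dtype=dtype, out=out, ddof=ddof,
  arrmean = um.true_divide(arrmean, div, out=arrmean,
  ret = ret.dtype.type(ret / rcount)
```

Request:
arm_command:
  plan:
    - [[0,-0.005,-0.001,0,-0.1,0.04,0.015],[0.001,-0.01,-0.0015,0,-0.1,0.04,0.015],[0.001,-0.015,-0.002,0,-0.1,0.04,0.015],[0.001,-0.018,-0.003,0,-0.1,0.04,0.015],[0.001,-0.02,-0.003,0,-0.1,0.04,0.015],[0.001,-0.02,-0.003,0,-0.1,0,0.015],[0.001,-0.018,-0.002,0,0,0,0.015],[0.001,-0.014,-0.002,0,0,0,0.015],[0,-0.009,-0.001,0,0,0,0.015],[0,-0.005,-0.001,0,0,0,0.015],[0,-0.002,0,0,0,0,0.015],[0,0,0,0,0,0,0.015],[0,0,0,0,0,0,0.015]]

```text
t: 11.27
tool_pos: [0.4592, 0.2593, 0.2267]
tool_rot: [2.094, 0.256, -2.093]
contact_force: [-0.1, -0.7, -2.5]
opening: 0.0193
```

```bash
python3 - <<'E'
from h import *
to([.4615,.249,.180]);o=ctrl.get_obs();print(o['contact_force'],o['opening'],o['q'],toolT()[:3,:3])
E
```

```text
shift [0.0467 0.0106 0.0003] level turn deg [-0.     -0.0226  0.0648] pos [0.4592 0.2593 0.2267]
[-0.0585 -0.74   -2.464 ] 0.01932103979776267 [ 0.3723 -0.1806  1.8433  0.0011  1.4783  1.7009] [[ 0.0001  0.2397 -0.9708]
 [ 0.0012 -0.9708 -0.2397]
 [-1.     -0.0011 -0.0004]]
```

Request:
arm_command:
  plan:
    - [[0.003,0.002,0,0,0,0,0.015],[0.005,0.0025,0,0,0,0,0.015],[0.006,0.0025,0,0,0,0,0.015],[0.007,0.002,0,0,0,0,0.015],[0.007,0.001,0,0,0,0,0.015],[0.007,0,0,0,0,0,0.015],[0.007,0,0,0,0,0,0.015],[0.006,0,0,0,0,0,0.015],[0.004,0,0,0,0,0,0.015],[0.003,0,0,0,0,0,0.015],[0.002,0,0,0,0,0,0.015],[0,0,0,0,0,0,0.015],[0,0,0,0,0,0,0.015]]

```text
t: 12.35
tool_pos: [0.4617, 0.2453, 0.1617]
tool_rot: [2.093, 0.249, -2.098]
contact_force: [-1.1, 0.9, -2.2]
opening: 0.0192
```

```bash
python3 - <<'E'
from h import *
to([.4615,.249,.1407]);o=ctrl.get_obs();print(o['contact_force'],o['opening'])
im,c,M=look('scene',['tin','tin_mouth','outer_lid','knob'],2)
im2,_,_=snap('wrist')
u=proj(c,M,[.4615,.249,.12]).astype(int);print(u)
cr=lambda a,x,y:cv2.resize(a[max(0,y-75):y+75,x-75:x+75],(400,400),interpolation=3)
save(np.hstack([cr(im,u[0],max(u[1],75)),cv2.resize(im2,(400,300))[:300] if 0 else cv2.resize(im2,(400,400))]),'b')
E
```

```text
shift [ 0.021  -0.0036 -0.0007] level turn deg [ 0.     0.142 -0.004] pos [0.4617 0.2453 0.1617]
[-1.0673  0.8594 -2.1736] 0.019236227961090018
tin 0.79 [ 0.4604  0.2462 -0.0019] [319.5349 118.6266]
tin_mouth 0.56 [0.4656 0.252  0.0984] [326.994   92.1948]
outer_lid 0.74 [0.4684 0.2497 0.1099] [327.7367  89.7769]
outer_lid 0.65 [ 0.4618 -0.0294  0.0003] [247.4124 164.0383]
knob 0.79 [ 0.381  -0.2954  0.0677] [139.0931 180.6678]
knob 0.35 [0.4637 0.2445 0.1745] [328.6172  70.0179]
[326  85]
```

View pics/b.png

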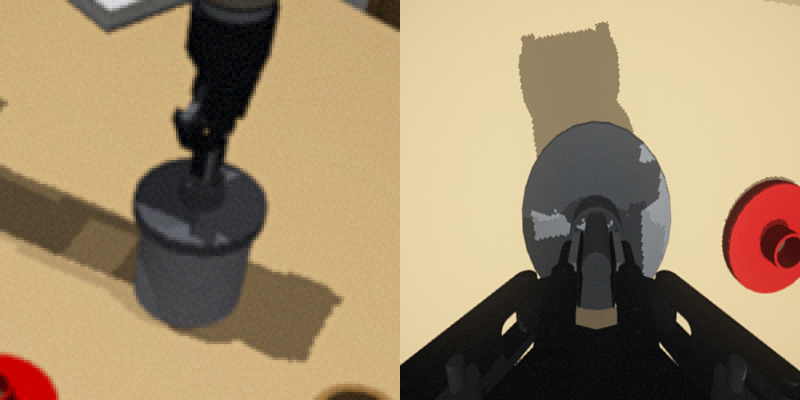

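The lid sits just above the tin with about a 7 mm gap, and the network's tin position agrees (0.46, 0.246-0.252). I'll correct y by 3 mm and lower gently.

Request:
arm_command:
  plan:
    - [[0,-0.001,0,0,0.05,0,0.015],[0,-0.0012,0,0,0.05,0,0.015],[0,-0.001,0,0,0,0,0.015],[0.001,0,0,0,0,0,0.015],[0.002,0,0,0,0,0,0.015],[0.002,0,0,0,0,0,0.015],[0.002,0,0,0,0,0,0.015],[0.002,0,0,0,0,0,0.015],[0.001,0,0,0,0,0,0.015],[0,0,0,0,0,0,0.015]]

```text
t: 13.48
tool_pos: [0.4611, 0.2489, 0.1514]
tool_rot: [2.096, 0.25, -2.095]
contact_force: [0.2, 0.2, -2.7]
opening: 0.019
```

```bash
python3 - <<'E'
from h import *
to([.4615,.249,.1407]);o=ctrl.get_obs();print(o['contact_force'],o['wrist_torque'],o['opening'])
E
```

```text
shift [ 0.0107 -0.     -0.0004] level turn deg [ 0.     -0.0389  0.0047] pos [0.4611 0.2489 0.1514]
[ 0.2074  0.1605 -2.706 ] [ 0.0123  0.0192 -0.0241] 0.01899925764772372
```

Request:
arm_command:
  plan:
    - [[0.001,0,0,0,0,0,0.015],[0.0015,0,0,0,0,0,0.015],[0.0015,0,0,0,0,0,0.015],[0.0015,0,0,0,0,0,0.015],[0.0015,0,0,0,0,0,0.015],[0.001,0,0,0,0,0,0.015],[0.0005,0,0,0,0,0,0.015],[0,0,0,0,0,0,0.015],[0,0,0,0,0,0,0.015]]

```text
t: 14.23
tool_pos: [0.4611, 0.2488, 0.1418]
tool_rot: [2.096, 0.25, -2.095]
contact_force: [-0.7, 0.1, -1.8]
opening: 0.0195
```

```bash
python3 - <<'E'
from h import *
to([.4615,.249,.1407]);o=ctrl.get_obs();print(o['contact_force'],o['wrist_torque'],o['opening'])
E
```

```text
shift [ 0.0011 -0.0001 -0.0004] level turn deg [ 0.     -0.0234  0.0024] pos [0.4611 0.2488 0.1418]
[-0.713   0.0552 -1.7524] [ 0.0007 -0.0302 -0.0132] 0.019483371968851398
```

Request:
arm_command:
  plan:
    - [[0.0005,0,0,0,0,0,0.015],[0.0005,0,0,0,0,0,0.015],[0.0005,0,0,0,0,0,0.015],[0,0,0,0,0,0,0.015]]

```text
t: 14.57
tool_pos: [0.4615, 0.2489, 0.1407]
tool_rot: [2.097, 0.25, -2.094]
contact_force: [0.4, 0.9, -2.9]
opening: 0.0191
```

Request:
arm_command:
  plan:
    - [[0.0005,0,0,0,0,0,0.015],[0.0005,0,0,0,0,0,0.015],[0,0,0,0,0,0,0.015]]

```text
t: 14.82
tool_pos: [0.4618, 0.249, 0.1407]
tool_rot: [2.098, 0.25, -2.094]
contact_force: [0.0, 0.4, -2.9]
opening: 0.0194
```

Request:
arm_command:
  plan:
    - [[0.001,0,0,0,0,0,0.015],[0.001,0,0,0,0,0,0.015],[0,0,0,0,0,0,0.015]]

```text
t: 15.07
tool_pos: [0.4624, 0.2491, 0.1407]
tool_rot: [2.099, 0.25, -2.093]
contact_force: [-0.4, 0.3, -3.3]
opening: 0.019
```

```bash
python3 - <<'E'
from h import *
to([.4615,.249,.139]);o=ctrl.get_obs();print(o['contact_force'],o['wrist_torque'],o['opening'])
E
```

```text
shift [ 0.0017 -0.0001  0.0009] level turn deg [ 0.     -0.1813  0.0106] pos [0.4624 0.2491 0.1407]
[-0.446   0.2565 -3.3118] [-0.0025  0.0626  0.0157] 0.018968249568394397
```

Request:
arm_command:
  plan:
    - [[0.0015,0,0.0005,0,-0.1,0,0.015],[0.002,0,0.0005,0,-0.1,0,0.015],[0,0,0,0,0,0,0.015]]

```text
t: 15.32
tool_pos: [0.4629, 0.2493, 0.141]
tool_rot: [2.099, 0.25, -2.093]
contact_force: [0.1, 0.3, -2.2]
opening: 0.0192
```

```bash
python3 - <<'E'
from h import *
to([.4615,.249,.139]);o=ctrl.get_obs();print(o['contact_force'],o['wrist_torque'],o['opening'],o['dq'])
E
```

```text
shift [0.002  0.     0.0014] level turn deg [-0.     -0.1735  0.0078] pos [0.4629 0.2493 0.141 ]
[ 0.0672  0.3099 -2.1974] [ 0.0049 -0.0085  0.0452] 0.019222376955115687 [-0.0007 -0.0066 -0.0078 -0.0014  0.0089 -0.0007]
```

```bash
python3 - <<'E'
from h import *
im,c,M=snap('scene')
u=proj(c,M,[.4615,.249,.09]).astype(int)
save(cv2.resize(im[u[1]-55:u[1]+55,u[0]-60:u[0]+60],(655,600),interpolation=2),'d')
for t in ['inner_lid','outer_lid','knob','tin']:
    for d in mark_of('scene',t)[:3]: print(t,round(d['conf'],2),w(M,d['at']))
for h in (.114,.108,.107,.1): print(h,[(proj(c,M,[.462+.068*np.cos(a),.249+.068*np.sin(a),h])-u+[60,55])*5.46 for a in (-.9,)])
o=ctrl.get_obs();print(o['tool_pos'],o['effort'],o['contact_force'])
E
```

```text
inner_lid 0.76 [ 0.3837 -0.2985 -0.0009]
inner_lid 0.48 [0.4658 0.2512 0.0875]
outer_lid 0.97 [ 0.463  -0.0296  0.0019]
outer_lid 0.67 [0.467  0.2515 0.0887]
knob 0.55 [ 0.383  -0.297   0.0699]
knob 0.4 [0.4625 0.2454 0.1523]
tin 0.67 [ 0.4603  0.2461 -0.0021]
0.114 [array([323.7852, 355.3846])]
0.108 [array([322.1034, 364.8176])]
0.107 [array([321.8247, 366.3811])]
0.1 [array([319.8858, 377.2559])]
[0.4629 0.2493 0.1406] [  0.2327 -29.7583 -34.3554   0.0196   0.1827  -0.0036] [ 0.9364 -0.32    1.0653]
```

View pics/d.png

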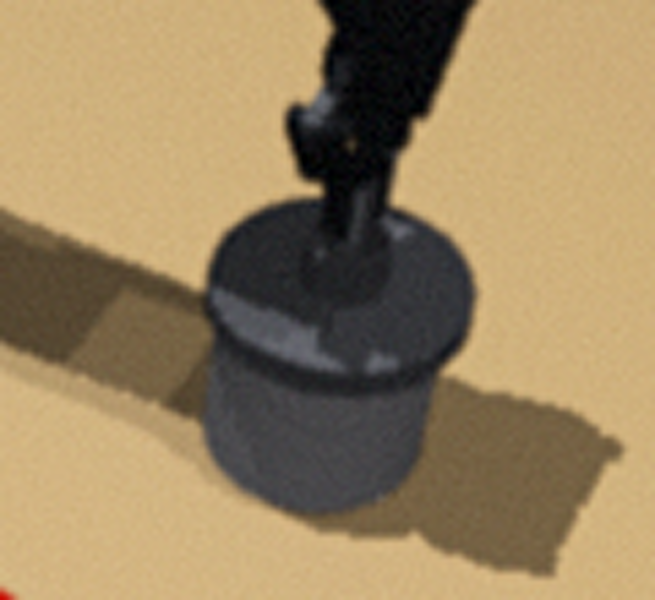

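The picture shows the lids seated square on the tin, no gap. The network puts the inner lid's underside at 0.0875 (seated: 0.086), TCP height 0.1406 equals the expected seated value, and the hanging weight has gone from the force reading. I'll release the knob.

Request:
arm_command:
  plan:
    - [[0,0,0,0,0,0,0.022],[0,0,0,0,0,0,0.026],[0,0,0,0,0,0,0.035],[0,0,0,0,0,0,0.05],[0,0,0,0,0,0,0.06],[0,0,0,0,0,0,0.06],[0,0,0,0,0,0,0.06]]

```text
t: 16.15
tool_pos: [0.4622, 0.2491, 0.1392]
tool_rot: [2.097, 0.25, -2.094]
contact_force: [-0.8, -1.0, -0.6]
opening: 0.0603
```

```bash
python3 - <<'E'
from h import *
im,c,M=look('wrist',['knob','collar','outer_lid'],2)
for d in cut_out('wrist','outer_lid'):
    m=d['mask'];ys,xs=np.nonzero(m); print(xs.mean(),ys.mean())
    if abs(xs.mean()-250)<60: print(discfit(m,c,M,.068,.107,[.4615,.249]))
save(im,'e')
to([.4615,.249,.109]);o=ctrl.get_obs();print(o['contact_force'],o['opening'])
E
```

```text
knob 0.66 [0.4632 0.2511 0.0881] [249.7503 205.6967]
knob 0.61 [0.4612 0.2509 0.158 ] [248.398  254.5663]
outer_lid 0.71 [0.467  0.2496 0.0876] [252.7703 201.3924]
outer_lid 0.64 [ 0.4592 -0.0297 -0.0005] [486.3858 237.6794]
474.6048792448204 238.53340688978793
shift [0.0303 0.     0.0008] level turn deg [-0.     -0.0728  0.0043] pos [0.4623 0.2492 0.1393]
[ 0.1436 -0.0189  0.7534] 0.05994686239759858
```

View pics/e.png

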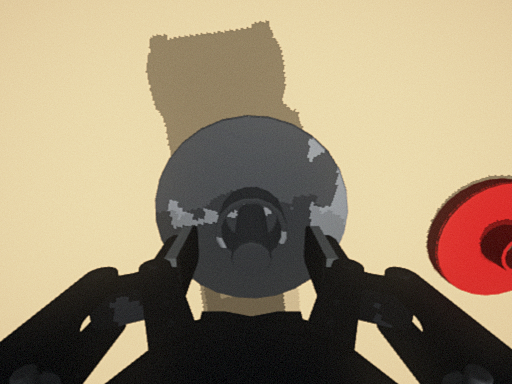

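The knob is released (the arm settled 1.4 mm lower, so the lids were resting). The lids stay level and centred between the fingers: disc x 156-348, knob at (250,240). I'll descend to the collar.

Request:
arm_command:
  plan:
    - [[0.002,0,0,0,0,0,0.06],[0.004,0,0,0,0,0,0.06],[0.005,0,0,0,0,0,0.06],[0.005,0,0,0,0,0,0.06],[0.004,0,0,0,0,0,0.06],[0.003,0,0,0,0,0,0.06],[0.002,0,0,0,0,0,0.06],[0,0,0,0,0,0,0.06],[0,0,0,0,0,0,0.06]]

```text
t: 17.15
tool_pos: [0.4616, 0.2489, 0.1104]
tool_rot: [2.095, 0.249, -2.096]
contact_force: [0.1, 0.3, 1.2]
opening: 0.0598
```

```bash
python3 - <<'E'
from h import *
to([.4620,.249,.109]);o=ctrl.get_obs();print(o['contact_force'],o['opening'])
E
```

```text
shift [ 0.0014  0.     -0.0004] level turn deg [ 0.      0.0473 -0.0103] pos [0.4616 0.2489 0.1104]
[0.071  0.254  1.1833] 0.0598227101673932
```

Request:
arm_command:
  plan:
    - [[0,0,0,0,0,0,0.056],[0,0,0,0,0,0,0.052],[0,0,0,0,0,0,0.049],[0,0,0,0,0,0,0.046],[0,0,0,0,0,0,0.043],[0,0,0,0,0,0,0.038],[0,0,0,0,0,0,0.038],[0,0,0,0,0,0,0.038],[0,0,0,0,0,0,0.038]]
  squeeze: 20

```text
t: 17.9
tool_pos: [0.4621, 0.2491, 0.1113]
tool_rot: [2.097, 0.25, -2.095]
contact_force: [1.1, -1.0, -0.6]
opening: 0.0434
```

```bash
python3 - <<'E'
from h import *
to([.4616,.2489,.205]);o=ctrl.get_obs();print(o['contact_force'],o['opening'])
E
```

```text
shift [-0.0937  0.0001  0.0005] level turn deg [-0.     -0.0512  0.0059] pos [0.4621 0.2491 0.1113]
[ 1.054  -1.027  -0.5599] 0.043373295016719195
```

Request:
arm_command:
  plan:
    - [[-0.001,0,0,0,0,0,0.038],[-0.002,0,0,0,0,0,0.038],[-0.003,0,0,0,0,0,0.038],[-0.003,0,0,0,0,0,0.038],[-0.003,0,0,0,0,0,0.038],[-0.003,0,0,0,0,0,0.038],[0,0,0,0,0,0,0.038],[0,0,0,0,0,0,0.038]]

```text
t: 18.57
tool_pos: [0.4618, 0.249, 0.1275]
tool_rot: [2.096, 0.25, -2.095]
contact_force: [0.3, 0.9, -1.5]
opening: 0.0433
```

```bash
python3 - <<'E'
from h import *
to([.4616,.2489,.207]);o=ctrl.get_obs();print(o['contact_force'],o['wrist_torque'],o['opening'])
im,c,M=look('scene',['outer_lid','inner_lid','tin'],2)
E
```

```text
shift [-0.0795  0.0001  0.0002] level turn deg [ 0.     -0.006  -0.0032] pos [0.4618 0.249  0.1275]
[ 0.3181  0.9253 -1.4631] [ 0.0099 -0.0084 -0.0231] 0.04327816356018608
outer_lid 0.78 [0.469  0.2513 0.1088] [328.2417  89.9609]
outer_lid 0.64 [ 0.461  -0.0314 -0.0033] [246.7012 165.0529]
tin 0.61 [ 0.4607  0.2435 -0.0041] [318.86   119.6416]
tin 0.17 [0.4679 0.2517 0.106 ] [327.9045  90.4827]
```

The outer lid has come up about 17 mm with its own weight (1.5 N) on the gripper. I'll continue upward.

Request:
arm_command:
  plan:
    - [[-0.002,0,0,0,0,0,0.038],[-0.004,0,0,0,0,0,0.038],[-0.005,0,0,0,0,0,0.038],[-0.005,0,0,0,0,0,0.038],[-0.005,0,0,0,0,0,0.038],[-0.005,0,0,0,0,0,0.038],[-0.005,0,0,0,0,0,0.038],[-0.005,0,0,0,0,0,0.038],[-0.005,0,0,0,0,0,0.038],[-0.005,0,0,0,0,0,0.038],[-0.005,0,0,0,0,0,0.038],[-0.005,0,0,0,0,0,0.038],[-0.004,0,0,0,0,0,0.038],[-0.003,0,0,0,0,0,0.038],[-0.002,0,0,0,0,0,0.038],[0,0,0,0,0,0,0.038],[0,0,0,0,0,0,0.038],[0,0,0,0,0,0,0.038]]

```text
t: 20.27
tool_pos: [0.4618, 0.249, 0.1999]
tool_rot: [2.096, 0.25, -2.095]
contact_force: [-0.7, 0.6, -1.4]
opening: 0.0433
```

```bash
python3 - <<'E'
from h import *
to([.4616,.2489,.207]);o=ctrl.get_obs();print(o['contact_force'],o['wrist_torque'],o['opening'],o['dq'])
im,c,M=look('scene',['outer_lid','inner_lid','tin','knob'],3)
u=proj(c,M,[.4615,.249,.13]).astype(int)
a=cv2.resize(im[max(0,u[1]-70):u[1]+70,u[0]-60:u[0]+60],(400,450),interpolation=2)
im2,c2,M2=look('wrist',['outer_lid','inner_lid'],2)
save(np.hstack([a,cv2.resize(im2,(400,450))]),'f')
E
```

```text
shift [-0.0071  0.0001  0.0002] level turn deg [ 0.     -0.022  -0.0027] pos [0.4618 0.249  0.1999]
[-0.6676  0.6216 -1.4362] [-0.0134  0.0158  0.0261] 0.04327099988570131 [ 0.0004  0.0001  0.0048 -0.0012  0.0005  0.0005]
outer_lid 0.78 [0.4635 0.2503 0.1796] [330.4453  67.4457]
outer_lid 0.19 [ 0.4602  0.2442 -0.0004] [319.0594 118.5185]
inner_lid 0.75 [0.4638 0.2519 0.085 ] [325.8191  95.6599]
inner_lid 0.69 [ 0.3841 -0.294  -0.0001] [146.9028 197.1687]
inner_lid 0.25 [0.4633 0.2484 0.1773] [329.7434  68.4357]
tin 0.65 [ 0.4615  0.2432 -0.002 ] [319.0772 119.3098]
knob 0.78 [0.4653 0.2451 0.1501] [327.8544  77.893 ]
knob 0.7 [ 0.3828 -0.2987  0.07  ] [138.0016 181.2672]
outer_lid 0.93 [ 0.4599 -0.0275 -0.0016] [447.1495 216.2821]
```

View pics/f.png

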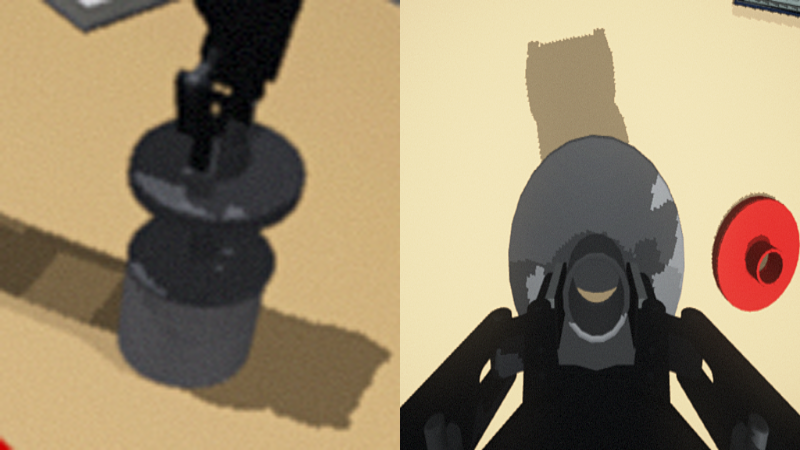

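The inner lid is seated on the tin, network height 0.085. The outer lid is level in the gripper at 0.180, about 12 mm above the knob top (0.166), and the arm is still. I'm handing in.

```bash
python3 -c "
from station import *
print(finish_job())"
```

```text
the job is handed in; nothing more can be done
None
```

I lifted both grey lids by the knob, lowered them onto the tin and let go. I then took the outer lid alone by its collar and raised it 88.6 mm. The job is handed in with the outer lid still held there, after about 20 s of the 54 s allowed.

**Final checks:**
- **Inner lid:** the network puts its underside at z = 0.085 m, against 0.086 m when seated.
- **Outer lid:** its lower edge is at z ≈ 0.179 m by arm travel and 0.180 m by the network, about 12 mm above the knob's top. The picture shows it looking level.
- **Arm:** the tool is level to 0.02°, its joints are practically still, and the wrist feels about 1.4 N. The grip was set to 20 N throughout.
- **Tin:** it reads within about 4 mm of its first measured place, which is within the network's noise. The other things were left alone.

**What disagreed:** while lowering, the force reading kept showing the lids' weight for a few steps after the descent had stopped at the expected seated height. I decided they were seated from the tool height, the picture and the network. When I opened the fingers the arm settled another 1.4 mm, so it had been pressing lightly. The largest upward force I read was about 1 N, but I only read it between moves.

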